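# Tighten the lens ring of the specimen viewer with a pin spanner

### The arm

A 6-joint arm with a two-finger parallel gripper is mounted at the origin on the work surface. World frame = base frame: x ahead of the robot, y to its left, z up, the work surface at z = 0. Lengths are in mm, angles in rad, forces in N, time in s.
With the tool pointing down it reaches from about 350 to 875 mm from the base axis. Payload 4.2 kg.
Tool frame: the origin (TCP) lies midway between the tips of the shut fingers; the grasp point (between the pads) lies 19 mm behind it; x points along the fingers, y is the direction in which the jaws open and shut, and the axes are right-handed (so a half turn about x gives the same grasp; the last joint's range is limited). The gripper opens to 85 mm and grips with 20 to 120 N. Pads are 22 mm wide; open, the fingers measure 114 mm over their backs; the gripper's body (76 mm by 85 mm) begins 54 mm behind the grasp point. The pads swing forward as they close: fully open they stand 13 mm farther back than shut.
Start: joints at [-1.056, 0.385, 0.008, 0, -1.194, -0.259], TCP at [158.154, -604.638, 231.312] pointing down, gripper open.
Joint ranges: [-3.14, 3.14], [-1.21, 2.06], [-1.07, 1.41], [-3.16, 2.05], [-2.99, -0.16], [-3.1, 3.1]. Speed limits (rad/s): [2.79, 2.79, 3.14, 3.14, 3.14, 3.14].

### API

Orientations are given as a unit quaternion [x, y, z, w].
In Python, from bench import readout, imaging, arm gives the robot as it stands.
- The arm moves only by the tool arm_command, never from a script. Its argument "increments" is a list of rows, each a list of 3 entries, a list of its own where there are three numbers: the turn, a rotation vector about the world's x, y, z in degrees, then the shift along the world's x, y, z in mm, then the closure, from 0 (fully open) to 1 (shut). In form: [[[ax, ay, az], [tx, ty, tz], fingers], ...]. A call has exactly 5 rows; each row is the pose to reach, as a shift and turn from the pose measured when the call began; what a row does not reach only later rows make up. A row lasts 1/10 s, in which the tool goes at most 50 mm and 8.59 degrees, less where a joint would pass 70% of its speed; a pose out of reach is approached as far as the arm can. A call with a gripper value outside its range is refused whole. The fingers move at their own pace and stop on an object; the grip force is fixed at half the most. Time passes only in rows, so rows that repeat a pose let the fingers close, or fill a call up. It gives the time, the measured TCP pose, the force and the opening at its end, in the units of the state.
- readout.read_state(): the state, without advancing time (a new reading comes with each control period).
- imaging.get_image(name): name is "scene" or "top" or "wrist"; returns (picture, depth): 420x560x3 uint8, blue, green, red; 420x560 float32, mm along the optical axis (not along the pixel's ray), 0 where there is no reading.
- imaging.camera_info(name): a dict with "vfov" (degrees; the focal length in pixels is half the picture's height over the tangent of half this angle, whatever the lens; pixels are square), "cx", "cy" (the principal point, pixels), "D" ([k1, k2, p1, p2, k3] as OpenCV has them; the pictures are not rectified), "eye" and "rotation" of the camera in the world; the wrist camera has in their place "T_tool_cam" (4x4, takes a point from camera to tool coordinates, whose origin is the TCP and whose axes are the tool frame's). Camera axes: x right, y down, z forward; pixel columns grow to the right and rows downward; lengths in mm; the calibration is good to about 2 mm. A picture is of the moment at which its call begins: read the wrist's pose just before it. camera_info takes no time and is no camera call.
- arm.job_done(): hands the job in, once; it reports no verdict.
The state is a dict: "clock": time; "joints": joint angles; "joint_vel": joint speeds; "joint_efforts": joint torques, N m; "position": TCP position; "ee_rot": TCP orientation; "contact_force": force on the tool from outside, world axes, zero at the start; "wrist_torque": the same for the moment, N m; "gripper_width": finger opening in mm.
Only numpy, scipy, OpenCV 4.12 (cv2) and the standard library are available. Lean on these libraries where they do the work, as an engineer would, in place of code of your own. Each camera call takes 0.05 s, during which the arm holds its last target. There are 200 camera calls.

### The job

The lens of the specimen viewer is loose: take the two-pin spanner out of its wooden block, seat both its pins fully in the two holes of the viewer's lens ring, and with it turn the ring clockwise (seen from above) until it comes home against its stop. Work gently: press and turn with light force only and never touch the ring with the gripper. Then put the spanner back upright, pins down, in the slot of its block, let go, and leave the other things on the table undisturbed.

Things in the scene. Friction and masses are not known exactly. Their poses are not given: they have to be found in the camera images.
- spanner_grip (a point): Centre of the spanner's black upright grip fin, 36 mm (x) x 14 mm (y, the way to pinch it) x 51 mm tall (z). It is 45 mm above the pin tips, 25 mm above the top of the steel bar the fin stands on, 26 mm under the fin's top. The spanner weighs 165 to 275 g. A half turn about z gives the same spanner.
- spanner_foot (a point): Point midway between the spanner's two pin tips, at tip level; axes as spanner_grip. The steel bar is 84 mm (x) x 26 mm (y) x 10 mm thick; from its underside two steel pins, 7 mm thick with round tips, reach 10 mm down at x = +33 and -33 mm.
- holder: Fixed wooden block 104 x 50 x 30 mm tall with a slot 80 mm (x) x 14 mm (y) right through it. The spanner's pins hang in the slot while its bar lies on the block's top, along the block's x (either way round), pin tips 20 mm above the table. Origin: centre of its underside, on the table.
- ring_seat (a point): Centre of the lens ring's top face at rest, 85 mm above the table: flat aluminium ring, 90 mm outside, 44 mm inside, 14 mm proud of the drum, two round holes 9 mm wide, 12 mm deep, opposite each other 33 mm from the centre. Axes are the viewer's: the holes' angle is not measured. At the start their line lies within 0.52 rad (30 deg) of this x axis, either side: see it or feel for it.
- viewer: Specimen viewer, fixed: white drum 120 mm across, 70 mm tall, on a black foot 140 x 140 x 12 mm. Origin: centre of its underside. Seated, the spanner's bar lies on the ring, pin tips 10 mm below the ring's face. More than 25 N between spanner and ring is too much.
- seat (a joint): How far the lens ring is pressed down, in m: it rides on a wave spring and sinks up to 0.005 under the pins (about 1.5 N to start, 1.5 N per mm more, then hard); it rises again by itself when the pins drop into the holes.
- ring (a joint): Turn of the lens ring in rad, growing clockwise seen from above: 0 to 0.25 at the start, 0.85 home, where it stops and the torque climbs by about 5 N m per rad of further spanner turn. It does not tell where the holes point. It turns with about 0.2 N m of friction, so pins sliding over its face under light pressure (5 N) do not turn it.
- glue: Bystander: white glue bottle with red nozzle, 48 mm wide, 130 mm tall. Origin: centre of its underside.
- tape: Bystander: roll of clear tape lying flat, 54 mm across, 19 mm tall. Origin: centre of its underside.
- spare_ring: Bystander: plain spare aluminium ring without holes lying on the table, 60 mm across, 6 mm tall. Origin: centre of its underside.
Mind the look-alikes: they are no part of the job. There is more than one size of the viewer; the job needs the largest.

How it is judged (in metres and radians):
On the way, in this order (a step that is already met when the one before it is completed fails the run):
1. both pins fully seated in the holes of the still loose ring (pin tips more than 8 mm below its resting face) (horizontal distance between spanner_foot and ring_seat below 0.004 m and z of spanner_foot in the frame of ring_seat below -0.008 m and angle between spanner_foot's own z axis and vertical below 0.12 rad and value of joint ring below 0.4 rad), for 0.2 s.
2. ring turned home (0.81 rad or more) with the pins still in the holes (horizontal distance between spanner_foot and ring_seat below 0.004 m and z of spanner_foot in the frame of ring_seat below -0.0065 m and angle between spanner_foot's own z axis and vertical below 0.12 rad and value of joint ring above 0.81 rad), for 0.2 s.
At the end, for the whole second after the job is handed in: The ring is within 0.04 rad of its stop (0.81 rad or more), and the spanner stands released and at rest in the slot of its block: upright within 0.1 rad, along the slot, within 8 mm of its centre, bar down on the block within 3 mm (value of joint ring above 0.81 rad and horizontal distance between spanner_foot and holder below 0.008 m and z of spanner_foot in the frame of holder below 0.023 m and angle between spanner_grip's own z axis and vertical below 0.1 rad and angle between the x axis of spanner_grip and the x axis of holder, either way round below 0.2 rad and linear speed of spanner below 0.02 m/s); the robot touches nothing.
It fails at once if more than 25 N between spanner and ring (contact force between spanner and ring above 25 N).
It fails at once if the gripper touches the ring (contact force between any of the fingers, the arm and ring above 0.5 N).
It fails at once if a bystander is moved by more than 20 mm (distance of any of glue, tape, spare_ring from where it was at the start of the episode above 0.02 m).
It also fails if it takes over 72 s, if anything falls off the work surface, if the arm or the gripper's body presses on something with over 40 N, if the wrist force passes 120 N, or if a joint passes its speed limit or range.

## Working session

There is one attempt and no reset: what is moved stays moved. The work goes in short steps, Python scripts to look and compute and a tool call to move; the robot and the scene stay as the last step left them, time stands still between calls to the robot, and variables do not carry over. Pictures are saved under pics/ and viewed, about 8 in all and at most 12, crops included, and the job is handed in when it is done.

Besides the shell and the picture viewer there is one more tool, called after "Emit:" as name(argument=value, ...), one argument or row to a line, values as JSON. arm_command: Moves the arm, as the interface text tells. Its arguments: {"type":"object","properties":{"increments":{"type":"array","items":{"type":"array"}}},"required":["increments"]}

```bash
mkdir -p pics
cat > h.py <<'E'
import numpy as np, cv2
from scipy.spatial.transform import Rotation as R
from bench import readout, imaging, arm
def cam(n,st=None):
    i=imaging.camera_info(n); f=210/np.tan(np.radians(i["vfov"])/2)
    K=np.array([[f,0,i["cx"]],[0,f,i["cy"]],[0,0,1.]]); D=np.array(i["D"],float)
    if n=="wrist":
        T=np.array(i["T_tool_cam"]); Rt=R.from_quat(st["ee_rot"]).as_matrix()
        return K,D,Rt@T[:3,:3],Rt@T[:3,3]+np.array(st["position"])
    return K,D,np.array(i["rotation"]),np.array(i["eye"],float)
def ray(c,uv):
    K,D,Rm,e=c; p=cv2.undistortPoints(np.array([[uv]],float),K,D)[0,0]
    return e,Rm@np.array([p[0],p[1],1])
def onz(c,uv,z):
    e,d=ray(c,uv); return e+d*(z-e[2])/d[2]
def dep(c,uv,dz):
    e,d=ray(c,uv); return e+d*dz
def proj(c,P):
    K,D,Rm,e=c; r=(np.array(P,float)-e)@Rm
    return cv2.projectPoints(r.reshape(-1,1,3),np.zeros(3),np.zeros(3),K,D)[0][:,0]
E
python3 - <<'E'
from h import *
np.set_printoptions(suppress=True,precision=3)
for n in("top","scene"):
    p,d=imaging.get_image(n); cv2.imwrite(f"pics/{n}0.png",p); np.save(f"{n}0.npy",d); print(n,imaging.camera_info(n))
print(imaging.camera_info("wrist"))
print(readout.read_state())
E
```

```text
top {'vfov': 46.22365483599059, 'cx': 285.49145109019685, 'cy': 204.1529205727275, 'D': array([-0.028,  0.   ,  0.   ,  0.   ,  0.   ]), 'eye': array([358.565,  81.429, 902.758]), 'rotation': array([ 0.713, -0.695,  0.055, -0.073])}
scene {'vfov': 52.862468833362406, 'cx': 283.3345298720137, 'cy': 203.73946697342151, 'D': array([0.037, 0.   , 0.   , 0.   , 0.   ]), 'eye': array([1120.323,  168.976,  573.215]), 'rotation': array([ 0.6  ,  0.67 , -0.324, -0.293])}
{'vfov': 69.58004911122092, 'cx': 284.12049943303066, 'cy': 208.20781686372166, 'D': array([0.002, 0.   , 0.   , 0.   , 0.   ]), 'T_tool_cam': array([[   0.   ,   -0.291,    0.957, -143.551],
       [   1.   ,   -0.001,   -0.   ,    0.434],
       [   0.001,    0.957,    0.291,  -74.351],
       [   0.   ,    0.   ,    0.   ,    1.   ]])}
{'clock': 0.1, 'joints': array([-1.056,  0.385,  0.007, -0.   , -1.194, -0.259]), 'joint_vel': array([-0.001, -0.001,  0.003,  0.001, -0.   ,  0.002]), 'joint_efforts': array([ -0.001, -39.332,  18.893,   4.198,  -0.003,   0.   ]), 'position': array([ 158.046, -604.156,  230.348]), 'ee_rot': array([-0.089,  0.701,  0.091,  0.701]), 'contact_force': array([0.746, 0.07 , 0.333]), 'wrist_torque': array([ 0.042,  0.011, -0.052]), 'gripper_width': 85.51038860237796}
```

View pics/top0.png

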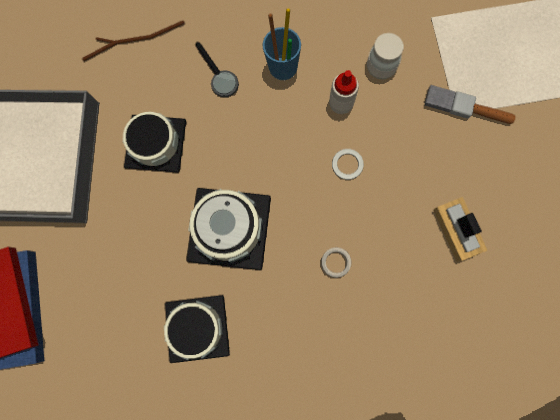

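View pics/scene0.png

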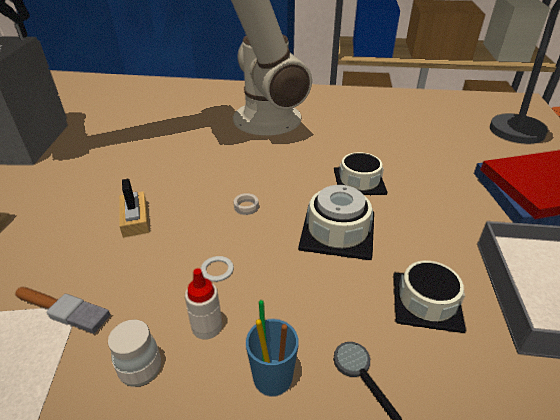

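Top view: the spanner and its block are at (463,228). The viewer with the ring is the large one at (226,224), with holes near (227,204) and (219,240). The look-alikes at (150,138) and (192,330) are smaller viewers with no holed ring. Next: enlarged crops, with the depth data.

```bash
sed -i 's/return K,D,np.array(i\["rotation"\]),/return K,D,R.from_quat(i["rotation"]).as_matrix(),/' h.py
python3 - <<'E'
from h import *
np.set_printoptions(suppress=True,precision=1)
p=cv2.imread("pics/top0.png"); s=cv2.imread("pics/scene0.png")
a=cv2.resize(p[180:275,180:280],(400,380),interpolation=3); b=cv2.resize(p[180:275,415:515],(400,380),interpolation=3)
cv2.imwrite("pics/crop1.png",np.hstack([a,b]))
c=cam("top");d=np.load("top0.npy")
for uv in [(227,204),(219,240),(233,220),(209,222),(240,222),(222,190),(204,260),(336,275),(347,163),(343,105),(463,228),(470,225),(455,215),(474,250),(300,300)]:
    print(uv,d[uv[1],uv[0]],dep(c,uv,d[uv[1],uv[0]]))
E
```

```text
(227, 204) 849.913 [509.1 205.6  69.4]
(219, 240) 838.67737 [446.3 216.1  69.6]
(233, 220) 834.3489 [479.9 192.5  79.5]
(209, 222) 830.23413 [474.8 232.4  83.9]
(240, 222) 830.6663 [476.4 180.1  82.3]
(222, 190) 855.65906 [533.8 215.7  68.4]
(204, 260) 891.324 [415.3 250.9  11.4]
(336, 275) 878.05664 [394.9  12.1  14.5]
(347, 163) 929.261 [605.8  -7.6   0.5]
(343, 105) 900.42413 [702.5   5.   47.9]
(463, 228) 845.0443 [ 479.1 -202.4   57.6]
(470, 225) 812.8917 [ 479.8 -203.1   90.4]
(455, 215) 869.61237 [ 504.9 -195.8   37.5]
(474, 250) 863.4631 [ 444.2 -229.1   31.7]
(300, 300) 886.97437 [349.   75.2  -1.2]
```

View pics/crop1.png

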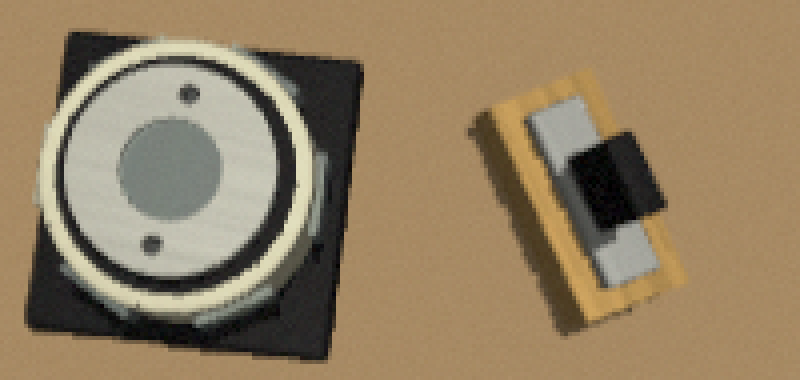

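The crop shows the ring's holes at crop (189,93) and (151,245), the bar's corners at (527,121), (580,95), (659,268), (607,287), and the black fin upright on the bar. This is the right viewer and the right spanner.

Run:
```python
from h import *
np.set_printoptions(suppress=True,precision=1)
c=cam("top")
f=lambda x,y,ox,z:onz(c,(ox+x/4-.4,180+y/4-.4),z)
a,b=f(189.5,93.5,180,85),f(151.5,245,180,85); print("holes",a,b,(a+b)/2,np.linalg.norm(a-b),np.degrees(np.arctan2(*(a-b)[1::-1])))
q=[f(x,y,415,40) for x,y in[(527,121),(580,95),(659,268),(607,287)]]; print("bar",np.mean(q,0),q); v=q[0]+q[1]-q[2]-q[3]; print(np.linalg.norm(v)/2,np.degrees(np.arctan2(v[1],v[0])))
q=[f(x,y,415,30) for x,y in[(490,108),(592,70),(687,285),(585,325)]]; print("block",np.mean(q,0)); v=q[0]+q[1]-q[2]-q[3]; print(np.linalg.norm(v)/2,np.degrees(np.arctan2(v[1],v[0])))
q=[f(x,y,415,91) for x,y in[(569,153),(634,131),(665,208),(610,231)]]; print("fin",np.mean(q,0))
q=[f(x,y,180,12) for x,y in[(70,32),(362,62),(328,360),(26,328)]]; print("foot",np.mean(q,0));v=q[0]+q[1]-q[2]-q[3]; print(np.linalg.norm(v)/2,np.degrees(np.arctan2(v[1],v[0])))
st=readout.read_state(); print(R.from_quat(st["ee_rot"]).as_matrix())
```

```text
holes [508.  203.4  85. ] [443.2 216.1  85. ] [475.6 209.7  85. ] 66.051099654999 -11.11896571529582
bar [ 486.6 -384.4   40. ] [array([ 517.7, -357.3,   40. ]), array([ 530. , -381.7,   40. ]), array([ 453.7, -411. ,   40. ]), array([ 444.9, -387.6,   40. ])]
80.29110326674333 21.801027392160364
block [ 486.3 -387.5   30. ]
102.49704674481485 20.357182354289154
fin [ 484.1 -368.2   91. ]
foot [474.9 208.9  12. ]
137.7948387095357 -4.653812148938788
[[-0.  -0.3  1. ]
 [ 0.   1.   0.3]
 [-1.   0.  -0. ]]
```

Run:
```python
from h import *
np.set_printoptions(suppress=True,precision=1)
c=cam("top")
f=lambda x,y,ox,z:onz(c,(ox+(x-400)/4-.4,180+y/4-.4),z)
for n,z,P in[("bar",40,[(527,121),(580,95),(659,268),(607,287)]),("block",30,[(490,108),(592,70),(687,285),(585,325)]),("fin",91,[(569,153),(634,131),(665,208),(610,231)])]:
    q=[f(x,y,415,z) for x,y in P]; v=q[0]+q[1]-q[2]-q[3]; w=q[1]+q[2]-q[0]-q[3];print(n,np.mean(q,0),np.linalg.norm(v)/2,np.linalg.norm(w)/2,np.degrees(np.arctan2(v[1],v[0])))
```

```text
bar [ 482.3 -208.    40. ] 81.11336106307864 25.710153207725487 23.45567764887355
block [ 482.  -209.2   30. ] 103.49176488500126 49.58377648043563 22.051481963630643
fin [ 480.1 -202.    91. ] 34.8766440544655 27.133240393490016 23.093931235173134
```

Emit:
arm_command(
  increments=[
    [[0,0,8],[30,37,0],0],
    [[0,0,16],[60,74,0],0],
    [[0,0,24],[90,110,0],0],
    [[0,0,32],[120,147,0],0],
    [[0,0,40],[150,184,0],0],
  ],
)

```text
clock: 0.6
position: [308.7, -418.4, 230.0]
ee_rot: [-0.325, 0.628, 0.327, 0.627]
contact_force: [0.4, 0.0, -0.1]
gripper_width: 85.6
```

Run:
```python
from h import *
s=readout.read_state(); print(s["joints"],s["position"],np.degrees(np.arctan2(*R.from_quat(s["ee_rot"]).as_matrix()[1::-1,1])))
```

```text
[-6.22823517e-01  2.08256323e-01 -2.47374527e-01 -6.55672108e-05
 -1.11771526e+00  1.11924062e-02] [ 308.688701   -418.41367964  229.98152924] 144.95447633350093
```

Emit:
arm_command(
  increments=[
    [[0,0,8],[40,49,0],0],
    [[0,0,16],[75,92,0],0],
    [[0,0,24],[110,135,0],0],
    [[0,0,32],[145,178,0],0],
    [[0,0,40],[173,210,0],0],
  ],
)

```text
clock: 1.1
position: [466.8, -224.6, 229.9]
ee_rot: [-0.522, 0.477, 0.523, 0.476]
contact_force: [0.4, -0.2, 1.3]
gripper_width: 85.5
```

Emit:
arm_command(
  increments=[
    [[0,0,8],[0,0,-8],0],
    [[0,0,16],[0,0,-16],0],
    [[0,0,24],[0,0,-24],0],
    [[0,0,32],[0,0,-32],0],
    [[0,0,40],[0,0,-40],0],
  ],
)

```text
clock: 1.6
position: [466.6, -224.4, 189.1]
ee_rot: [-0.654, 0.268, 0.656, 0.266]
contact_force: [0.3, 0.1, 1.3]
gripper_width: 85.6
```

Emit:
arm_command(
  increments=[
    [[0,0,8],[0,0,0],0],
    [[0,0,16],[0,0,0],0],
    [[0,0,24],[0,0,0],0],
    [[0,0,32],[0,0,0],0],
    [[0,0,40],[0,0,0],0],
  ],
)

```text
clock: 2.1
position: [466.2, -224.3, 188.7]
ee_rot: [-0.706, 0.026, 0.707, 0.024]
contact_force: [0.5, -0.1, -0.4]
gripper_width: 85.5
```

Emit:
arm_command(
  increments=[
    [[0,0,8],[0,0,0],0],
    [[0,0,16],[0,0,0],0],
    [[0,0,24],[0,0,0],0],
    [[0,0,28],[0,0,0],0],
    [[0,0,28],[0,0,0],0],
  ],
)

```text
clock: 2.6
position: [465.9, -224.1, 188.3]
ee_rot: [-0.691, -0.146, 0.693, -0.148]
contact_force: [1.1, -0.6, -1.5]
gripper_width: 85.4
```

```bash
cat > look.py <<'E'
from h import *
import sys
s=readout.read_state(); p,d=imaging.get_image("wrist"); n=sys.argv[1]
cv2.imwrite(f"pics/{n}.png",p); np.save(f"{n}.npy",d); np.save(f"{n}_st.npy",s,allow_pickle=True)
m=R.from_quat(s["ee_rot"]).as_matrix()
print(s["position"],s["joints"],"tilt x",m[:,0],"yaw",np.degrees(np.arctan2(m[1,1],m[0,1])))
E
python3 look.py w1
```

```text
[ 465.90502438 -224.14241509  188.26692449] [-0.13205707  0.23942288 -0.32037407  0.00413865 -1.01224045  2.11843387] tilt x [-0.00168857 -0.00331618 -0.99999308] yaw -66.0630056238193
```

View pics/w1.png

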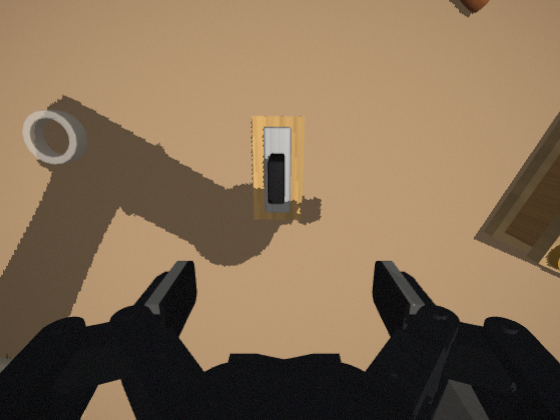

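The wrist view shows the block from (252,116) to (303,220), the bar from (265,128) to (291,211), and the black fin around (277,178), nearly square with the tool.

Run:
```python
from h import *
np.set_printoptions(suppress=True,precision=1)
s=np.load("w1_st.npy",allow_pickle=True).item(); c=cam("wrist",s); d=np.load("w1.npy"); p=cv2.imread("pics/w1.png")
print(np.array([dep(c,uv,d[uv[1],uv[0]])[2] for uv in[(277,190),(277,180),(271,140),(285,140),(257,140),(299,140)]]))
def pts(lo,hi):
    P=np.array([dep(c,(u,v),d[v,u]) for v in range(105,230) for u in range(240,315)]); return P[(P[:,2]>lo)&(P[:,2]<hi)]
for n,lo,hi in[("fin",86,97),("bar",36,46),("bar+block",25,46)]:
    P=pts(lo,hi); r=cv2.minAreaRect(P[:,:2].astype(np.float32)); print(n,len(P),np.median(P[:,2]),r)
for z,q in[(40,[(265,128),(291,127),(291,211),(266,213)]),(30,[(252,116),(304,115),(302,220),(252,220)])]:
    q=[onz(c,a,z) for a in q]; v=q[0]+q[1]-q[2]-q[3]; w=q[1]+q[2]-q[0]-q[3]; print(np.mean(q,0),np.linalg.norm(v)/2,np.linalg.norm(w)/2,np.degrees(np.arctan2(v[1],v[0])))
```

```text
[92.7 92.3 41.2 40.5 30.2 31.5]
fin 741 91.82732402539582 ((483.961181640625, -208.73138427734375), (35.274261474609375, 13.26534366607666), 23.319198608398438)
bar 1454 40.87375046785877 ((483.7130126953125, -208.90707397460938), (83.50508117675781, 25.912555694580078), 23.403980255126953)
bar+block 4323 31.493932922250508 ((483.22149658203125, -209.57530212402344), (104.1083755493164, 50.065086364746094), 23.048105239868164)
[ 483.9 -209.8   40. ] 82.75335070708826 24.839163157295452 23.898112223238876
[ 482.9 -209.3   30. ] 105.53732069189527 51.208210368032056 22.985509739336287
```

Emit:
arm_command(
  increments=[
    [[0.2,-0.1,-0.6],[10,8,-10],0],
    [[0.2,-0.1,-0.6],[18,15,-30],0],
    [[0.2,-0.1,-0.6],[18,15,-55],0],
    [[0.2,-0.1,-0.6],[18,15,-70],0],
    [[0.2,-0.1,-0.6],[18,15,-70],0],
  ],
)

```text
clock: 3.15
position: [482.5, -208.3, 115.2]
ee_rot: [-0.691, -0.143, 0.695, -0.141]
contact_force: [-0.0, 0.3, -0.5]
gripper_width: 85.6
```

```bash
cat > st.py <<'E'
from h import *
np.set_printoptions(suppress=True,precision=3)
s=readout.read_state(); m=R.from_quat(s["ee_rot"]).as_matrix()
print(s["clock"],s["position"],"x",m[:,0],"yaw",np.degrees(np.arctan2(m[1,1],m[0,1])),"F",s["contact_force"],"M",s["wrist_torque"],"w",s["gripper_width"],"j",s["joints"])
E
python3 st.py
```

```text
3.15 [ 482.512 -208.289  115.239] x [-0.006  0.001 -1.   ] yaw -66.81308861874902 F [-0.002  0.294 -0.538] M [0.017 0.029 0.015] w 85.64338715692115 j [-0.099  0.338 -0.389 -0.001 -0.85   2.075]
```

Emit:
arm_command(
  increments=[
    [[0,-0.3,0],[1.5,-0.7,-20],0],
    [[0,-0.3,0],[1.5,-0.7,-40],0],
    [[0,-0.3,0],[1.5,-0.7,-58],0],
    [[0,-0.3,0],[1.5,-0.7,-66],0],
    [[0,-0.3,0],[1.5,-0.7,-66],0],
  ],
)

```text
clock: 3.65
position: [483.9, -208.8, 48.7]
ee_rot: [-0.692, -0.143, 0.693, -0.141]
contact_force: [0.1, 0.4, -0.4]
gripper_width: 85.6
```

Emit:
arm_command(
  increments=[
    [[0,0,0],[0,0,0],0.5],
    [[0,0,0],[0,0,0],0.7],
    [[0,0,0],[0,0,0],0.85],
    [[0,0,0],[0,0,0],1],
    [[0,0,0],[0,0,0],1],
  ],
)

```text
clock: 4.15
position: [484.2, -208.9, 49.2]
ee_rot: [-0.692, -0.143, 0.693, -0.142]
contact_force: [-2.6, -1.6, 3.4]
gripper_width: 13.6
```

Emit:
arm_command(
  increments=[
    [[0,0,0],[0,0,0],1],
    [[0,0,0],[0,0,0],1],
    [[0,0,0],[0,0,0],1],
    [[0,0,0],[0,0,0],1],
    [[0,0,0],[0,0,0],1],
  ],
)

```text
clock: 4.65
position: [484.1, -208.9, 49.2]
ee_rot: [-0.692, -0.143, 0.693, -0.141]
contact_force: [0.3, 1.2, -0.0]
gripper_width: 13.5
```

```bash
python3 st.py
```

```text
4.65 [ 484.111 -208.871   49.196] x [-0.002  0.001 -1.   ] yaw -66.819989231654 F [ 0.326  1.221 -0.012] M [0.227 0.14  0.036] w 13.547459810038793 j [-0.1    0.432 -0.454 -0.002 -0.687  2.077]
```

Emit:
arm_command(
  increments=[
    [[0,0,0],[0,0,10],1],
    [[0,0,0],[0,0,35],1],
    [[0,0,0],[0,0,70],1],
    [[0,0,0],[0,10,110],1],
    [[0,0,-3],[-5,40,145],1],
  ],
)

```text
clock: 5.15
position: [479.6, -169.8, 196.3]
ee_rot: [0.696, 0.123, -0.696, 0.122]
contact_force: [0.3, 1.6, -1.9]
gripper_width: 13.6
```

Emit:
arm_command(
  increments=[
    [[0,0,-5],[-10,40,5],1],
    [[0,0,-10],[-17,80,5],1],
    [[0,0,-15],[-24,120,5],1],
    [[0,0,-18],[-31,160,5],1],
    [[0,0,-20],[-35,200,5],1],
  ],
)

```text
clock: 5.65
position: [443.4, 31.5, 201.8]
ee_rot: [0.707, -0.001, -0.707, -0.001]
contact_force: [0.6, 0.0, -1.4]
gripper_width: 13.3
```

```bash
python3 st.py
```

```text
5.65 [443.398  31.475 201.772] x [ 0.     0.001 -1.   ] yaw -90.16821703199257 F [ 0.613  0.033 -1.415] M [ 0.014 -0.1    0.014] w 13.335632140289238 j [ 0.438  0.101 -0.457 -0.001 -1.013  1.13 ]
```

Emit:
arm_command(
  increments=[
    [[0,0,-4],[-7,45,0],1],
    [[0,0,-8],[-14,90,0],1],
    [[0,0,-11],[-21,135,0],1],
    [[0,0,-11],[-28,180,0],1],
    [[0,0,-11],[-28,188,0],1],
  ],
)

```text
clock: 6.15
position: [414.9, 223.2, 202.2]
ee_rot: [0.704, -0.066, -0.703, -0.068]
contact_force: [0.5, -1.2, -2.5]
gripper_width: 13.3
```

Emit:
arm_command(
  increments=[
    [[0,0,0],[0,0,0],1],
    [[0,0,0],[0,0,0],1],
    [[0,0,0],[0,0,0],1],
    [[0,0,0],[0,0,0],1],
    [[0,0,0],[0,0,0],1],
  ],
)

```text
clock: 6.65
position: [415.0, 222.3, 202.3]
ee_rot: [0.704, -0.067, -0.703, -0.069]
contact_force: [-0.3, -0.1, -1.7]
gripper_width: 13.3
```

```bash
python3 look.py w2; python3 st.py
```

```text
[415.0114497  222.31283077 202.31918654] [ 8.37751605e-01  1.45413843e-01 -4.01731186e-01 -5.73454724e-04
 -1.02070111e+00  5.41616671e-01] tilt x [ 0.00161083  0.00251956 -0.99999553] yaw -100.98506676257146
6.7 [415.017 222.494 202.317] x [ 0.002  0.003 -1.   ] yaw -100.9712130624425 F [ 0.656 -0.345 -1.864] M [0.024 0.028 0.025] w 13.31906256229567 j [ 0.838  0.146 -0.402 -0.001 -1.021  0.542]
```

View pics/w2.png

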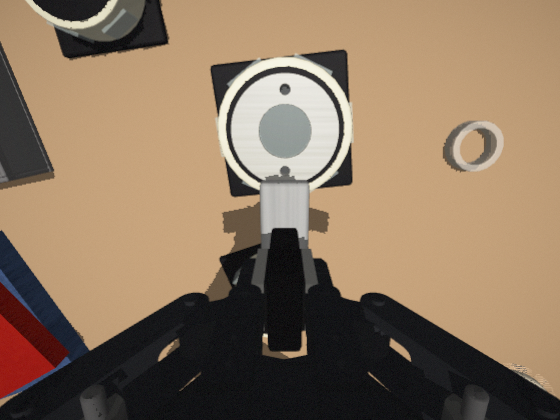

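The wrist view shows the ring with both holes clear, near (285,90) and (285,171). The bar of the held spanner lies at (262–309, 182+). I'll refine the hole centroids.

Run:
```python
from h import *
np.set_printoptions(suppress=True,precision=2)
s=np.load("w2_st.npy",allow_pickle=True).item(); c=cam("wrist",s); d=np.load("w2.npy"); p=cv2.imread("pics/w2.png"); g=cv2.cvtColor(p,6).astype(float)
H=[]
for u,v in[(285,90),(285,171)]:
    w=g[v-9:v+10,u-9:u+10]; yy,xx=np.mgrid[v-9:v+10,u-9:u+10]; wt=np.clip(np.median(w)-30-w,0,None); uv=((wt*xx).sum()/wt.sum(),(wt*yy).sum()/wt.sum()); H.append(onz(c,uv,85)); print(uv,H[-1],(wt>0).sum())
a,b=H; print("mid",(a+b)/2,np.linalg.norm(a-b),"ang",np.degrees(np.arctan2(*(a-b)[1::-1])))
vv,uu=np.mgrid[55:200,215:360]; P=np.array([dep(c,(u,v),d[v,u]) for v,u in zip(vv.ravel(),uu.ravel()) if d[v,u]>0])
Q=P[(P[:,2]>79)&(P[:,2]<92)]; print("ring z",np.median(Q[:,2]),len(Q),cv2.minEnclosingCircle(Q[:,:2].astype(np.float32)))
vv,uu=np.mgrid[170:260,240:330]; P=np.array([dep(c,(u,v),d[v,u]) for v,u in zip(vv.ravel(),uu.ravel()) if d[v,u]>0])
Q=P[(P[:,2]>185)&(P[:,2]<199)]; print("bar z",np.median(Q[:,2]),len(Q),cv2.minAreaRect(Q[:,:2].astype(np.float32)))
r=Q[:,:2]-s["position"][:2]; yaw=np.radians(-101+90); ax=np.array([np.cos(yaw),np.sin(yaw)]); l=r@ax; t=r@np.array([-ax[1],ax[0]]); print("bar end along",np.percentile(l,[99,100]),"lateral",np.percentile(t,[1,50,99]))
```

```text
(np.float64(284.4915828173375), np.float64(88.56385448916409)) [508.67 204.41  85.  ] 115
(np.float64(284.58561700714165), np.float64(174.5034047500415)) [440.01 217.69  85.  ] 164
mid [474.34 211.05  85.  ] 69.93271599295699 ang -10.940693592811972
ring z 85.72981837517165 9097 ((475.65277099609375, 210.51731872558594), 45.0690803527832)
bar z 194.0446113822659 2827 ((437.0609130859375, 218.1899871826172), (26.156034469604492, 38.145660400390625), 79.19209289550781)
bar end along [41.32 41.52] lateral [-12.62   0.4   12.92]
```

Emit:
arm_command(
  increments=[
    [[-0.1,0.1,0],[25,-5,-5],1],
    [[-0.1,0.1,0],[50,-10,-15],1],
    [[-0.1,0.1,0],[60.9,-12,-35],1],
    [[-0.1,0.1,0],[60.9,-12,-60],1],
    [[-0.1,0.1,0],[60.9,-12,-77],1],
  ],
)

```text
clock: 7.2
position: [475.8, 209.4, 123.6]
ee_rot: [-0.703, 0.068, 0.704, 0.068]
contact_force: [-0.5, 0.1, -2.2]
gripper_width: 13.1
```

Emit:
arm_command(
  increments=[
    [[0,0,0],[0,0,0],1],
    [[0,0,0],[0,0,0],1],
    [[0,0,0],[0,0,0],1],
    [[0,0,0],[0,0,0],1],
    [[0,0,0],[0,0,0],1],
  ],
)

```text
clock: 7.7
position: [476.1, 209.8, 124.5]
ee_rot: [-0.704, 0.068, 0.704, 0.068]
contact_force: [0.1, -0.3, -2.8]
gripper_width: 13.5
```

```bash
python3 st.py; python3 look.py w3; python3 -c "
import cv2;p=cv2.imread('pics/w3.png');cv2.imwrite('pics/w3c.png',cv2.resize(p[140:340,180:390],None,fx=2.8,fy=2.8,interpolation=3))"
```

```text
7.7 [476.111 209.797 124.536] x [-0.     0.001 -1.   ] yaw -101.06631378279981 F [ 0.09  -0.321 -2.806] M [-0.008 -0.004 -0.018] w 13.4750887045482 j [ 0.727  0.316 -0.395 -0.001 -0.86   0.652]
[476.11081449 209.79746112 124.53614176] [ 0.72663564  0.31604515 -0.39452635 -0.00131623 -0.85997893  0.65187599] tilt x [-4.78579113e-04  9.09174881e-04 -9.99999472e-01] yaw -101.06631378279981
```

View pics/w3c.png

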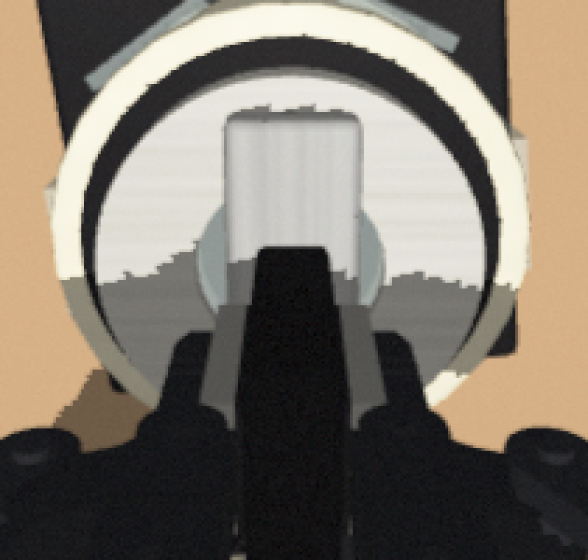

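The picture shows the bar centred over the ring laterally, with no visible offset. I'll descend slowly.

Emit:
arm_command(
  increments=[
    [[0,0,0],[-0.2,0.5,-3],1],
    [[0,0,0],[-0.2,0.5,-6],1],
    [[0,0,0],[-0.2,0.5,-8],1],
    [[0,0,0],[-0.2,0.5,-10],1],
    [[0,0,0],[-0.2,0.5,-12],1],
  ],
)

```text
clock: 8.25
position: [475.8, 210.2, 112.1]
ee_rot: [-0.703, 0.068, 0.704, 0.068]
contact_force: [-0.6, -1.3, -2.3]
gripper_width: 13.3
```

```bash
python3 st.py
```

```text
8.25 [475.766 210.187 112.063] x [-0.001  0.    -1.   ] yaw -101.06543241073328 F [-0.625 -1.278 -2.313] M [ 0.039 -0.018  0.017] w 13.282464933047908 j [ 0.728  0.332 -0.409 -0.001 -0.83   0.651]
```

Either the pins are entering the holes or they have only just met the face, since there is no upward load yet. I'll go on.

Emit:
arm_command(
  increments=[
    [[0,0,0],[0,0,-1],1],
    [[0,0,0],[0,0,-2],1],
    [[0,0,0],[0,0,-2.5],1],
    [[0,0,0],[0,0,-3],1],
    [[0,0,0],[0,0,-3],1],
  ],
)

```text
clock: 8.75
position: [475.8, 210.2, 109.1]
ee_rot: [-0.703, 0.068, 0.704, 0.068]
contact_force: [-0.5, -0.3, -2.0]
gripper_width: 13.1
```

```bash
python3 st.py
```

```text
8.75 [475.799 210.199 109.075] x [-0.001  0.    -1.   ] yaw -101.06427659436969 F [-0.55  -0.262 -2.002] M [ 0.047  0.021 -0.008] w 13.062024374994865 j [ 0.728  0.336 -0.412 -0.001 -0.823  0.651]
```

Emit:
arm_command(
  increments=[
    [[0,0,0],[0,0,-1],1],
    [[0,0,0],[0,0,-2],1],
    [[0,0,0],[0,0,-3],1],
    [[0,0,0],[0,0,-3.7],1],
    [[0,0,0],[0,0,-3.7],1],
  ],
)

```text
clock: 9.25
position: [475.7, 210.1, 105.2]
ee_rot: [-0.703, 0.068, 0.704, 0.068]
contact_force: [0.0, 0.9, -2.0]
gripper_width: 13.3
```

```bash
python3 st.py
```

```text
9.25 [475.674 210.115 105.171] x [-0.001  0.    -1.   ] yaw -101.06940432118981 F [ 0.041  0.896 -1.975] M [-0.057  0.048  0.008] w 13.338232390124437 j [ 0.728  0.341 -0.417 -0.001 -0.814  0.651]
```

Emit:
arm_command(
  increments=[
    [[0,0,0],[0,0,-0.5],1],
    [[0,0,0],[0,0,-1],1],
    [[0,0,0],[0,0,-1.3],1],
    [[0,0,0],[0,0,-1.3],1],
    [[0,0,0],[0,0,-1.3],1],
  ],
)

```text
clock: 9.75
position: [475.7, 210.1, 104.0]
ee_rot: [-0.703, 0.068, 0.704, 0.068]
contact_force: [0.2, -1.2, -1.3]
gripper_width: 13.5
```

```bash
python3 st.py
```

```text
9.75 [475.723 210.136 103.985] x [-0.001  0.    -1.   ] yaw -101.06482722495862 F [ 0.188 -1.196 -1.346] M [-0.024  0.047 -0.021] w 13.493774817426488 j [ 0.728  0.343 -0.418 -0.001 -0.811  0.651]
```

Emit:
arm_command(
  increments=[
    [[0,0,-1.5],[0,0,0],1],
    [[0,0,-4],[0,0,0],1],
    [[0,0,-7],[0,0,0],1],
    [[0,0,-10],[0,0,0],1],
    [[0,0,-12],[0,0,0],1],
  ],
)

```text
clock: 10.25
position: [476.1, 210.5, 104.2]
ee_rot: [-0.693, 0.142, 0.693, 0.142]
contact_force: [0.5, 0.7, -2.6]
gripper_width: 13.3
```

```bash
python3 st.py
```

```text
10.25 [476.087 210.528 104.185] x [-0.     0.001 -1.   ] yaw -113.16097809299565 F [ 0.453  0.65  -2.565] M [ 0.159 -0.051  0.21 ] w 13.304497152446551 j [ 0.728  0.343 -0.418 -0.001 -0.81   0.44 ]
```

Emit:
arm_command(
  increments=[
    [[0,0,-2],[0,0,-0.2],1],
    [[0,0,-5],[0,0,-0.2],1],
    [[0,0,-8],[0,0,-0.2],1],
    [[0,0,-11],[0,0,-0.2],1],
    [[0,0,-13],[0,0,-0.2],1],
  ],
)

```text
clock: 10.75
position: [476.1, 210.6, 104.0]
ee_rot: [-0.672, 0.22, 0.672, 0.22]
contact_force: [0.2, 1.4, -2.4]
gripper_width: 13.1
```

```bash
python3 st.py
```

```text
10.75 [476.128 210.607 104.034] x [ 0.     0.001 -1.   ] yaw -126.26118712719718 F [ 0.173  1.432 -2.418] M [0.063 0.155 0.21 ] w 13.145167292710077 j [ 0.728  0.343 -0.418 -0.001 -0.809  0.21 ]
```

Emit:
arm_command(
  increments=[
    [[0,0,-2],[0,0,0],1],
    [[0,0,-4],[0,0,0],1],
    [[0,0,-6],[0,0,0],1],
    [[0,0,-8],[0,0,0],1],
    [[0,0,-9],[0,0,0],1],
  ],
)

```text
clock: 11.25
position: [476.1, 210.6, 104.1]
ee_rot: [0.653, -0.272, -0.652, -0.273]
contact_force: [-0.0, 0.7, -1.7]
gripper_width: 13.4
```

```bash
python3 st.py
```

```text
11.25 [476.126 210.637 104.092] x [ 0.001  0.001 -1.   ] yaw -135.3162252718843 F [-0.033  0.654 -1.717] M [0.07  0.095 0.22 ] w 13.445533269920928 j [ 0.728  0.343 -0.418 -0.    -0.809  0.052]
```

Emit:
arm_command(
  increments=[
    [[0,0,-1],[0,0,0],1],
    [[0,0,-2],[0,0,0],1],
    [[0,0,-3],[0,0,0],1],
    [[0,0,-4],[0,0,0],1],
    [[0,0,-5],[0,0,0],1],
  ],
)

```text
clock: 11.75
position: [476.1, 210.7, 104.1]
ee_rot: [0.64, -0.301, -0.64, -0.301]
contact_force: [-0.2, -0.1, -1.1]
gripper_width: 13.3
```

```bash
python3 st.py
```

```text
11.75 [476.134 210.669 104.095] x [ 0.001  0.001 -1.   ] yaw -140.39164010664388 F [-0.219 -0.054 -1.095] M [0.117 0.041 0.201] w 13.329791090734453 j [ 0.728  0.343 -0.418 -0.    -0.809 -0.037]
```

Emit:
arm_command(
  increments=[
    [[0,0,-1],[0,0,0],1],
    [[0,0,-2],[0,0,0],1],
    [[0,0,-3],[0,0,0],1],
    [[0,0,-4],[0,0,0],1],
    [[0,0,-4],[0,0,0],1],
  ],
)

```text
clock: 12.25
position: [476.1, 210.7, 104.1]
ee_rot: [0.629, -0.323, -0.629, -0.324]
contact_force: [0.9, 0.5, -1.9]
gripper_width: 13.5
```

```bash
python3 st.py
```

```text
12.25 [476.149 210.694 104.093] x [ 0.001  0.001 -1.   ] yaw -144.42329090673982 F [ 0.858  0.488 -1.944] M [0.038 0.07  0.195] w 13.505003331407764 j [ 0.728  0.343 -0.418 -0.    -0.809 -0.107]
```

Emit:
arm_command(
  increments=[
    [[0,0,-1],[0,0,0],1],
    [[0,0,-2],[0,0,0],1],
    [[0,0,-3],[0,0,0],1],
    [[0,0,-4],[0,0,0],1],
    [[0,0,-4],[0,0,0],1],
  ],
)

```text
clock: 12.75
position: [476.2, 210.7, 104.1]
ee_rot: [0.617, -0.345, -0.617, -0.346]
contact_force: [-0.6, 1.2, -2.5]
gripper_width: 13.4
```

```bash
python3 st.py
```

```text
12.75 [476.172 210.691 104.095] x [ 0.001  0.001 -1.   ] yaw -148.4592646950083 F [-0.616  1.219 -2.49 ] M [0.054 0.054 0.169] w 13.38506516247788 j [ 0.728  0.343 -0.418 -0.    -0.809 -0.178]
```

Emit:
arm_command(
  increments=[
    [[0,0,-1],[0,0,0],1],
    [[0,0,-2],[0,0,0],1],
    [[0,0,-3],[0,0,0],1],
    [[0,0,-3],[0,0,0],1],
    [[0,0,-3],[0,0,0],1],
  ],
)

```text
clock: 13.25
position: [476.2, 210.7, 104.1]
ee_rot: [0.608, -0.361, -0.608, -0.362]
contact_force: [-0.2, -0.7, -1.9]
gripper_width: 13.4
```

```bash
python3 st.py
```

```text
13.25 [476.179 210.709 104.103] x [ 0.001  0.001 -1.   ] yaw -151.45053325000208 F [-0.17  -0.664 -1.922] M [0.011 0.065 0.276] w 13.383883775469208 j [ 0.729  0.343 -0.418  0.    -0.809 -0.23 ]
```

Emit:
arm_command(
  increments=[
    [[0,0,-0.5],[0,0,0],1],
    [[0,0,-1],[0,0,0],1],
    [[0,0,-1.5],[0,0,0],1],
    [[0,0,-2],[0,0,0],1],
    [[0,0,-2],[0,0,0],1],
  ],
)

```text
clock: 13.75
position: [476.2, 210.7, 104.1]
ee_rot: [0.602, -0.371, -0.601, -0.372]
contact_force: [0.2, 0.4, -1.6]
gripper_width: 13.5
```

```bash
python3 st.py
```

```text
13.75 [476.203 210.723 104.143] x [ 0.001  0.001 -1.   ] yaw -153.449803197127 F [ 0.23   0.385 -1.637] M [0.059 0.061 0.413] w 13.475700285979036 j [ 0.729  0.343 -0.418  0.    -0.809 -0.265]
```

The stop is felt: torque rose from 0.17 to 0.28 to 0.41 N m over 5 degrees. I'll hold briefly, relax the elastic wind-up to the middle of the play, then lift.

Emit:
arm_command(
  increments=[
    [[0,0,0],[0,0,0],1],
    [[0,0,0],[0,0,0],1],
    [[0,0,1.2],[0,0,0],1],
    [[0,0,2.4],[0,0,0],1],
    [[0,0,3.6],[0,0,0],1],
  ],
)

```text
clock: 14.25
position: [476.2, 210.7, 104.1]
ee_rot: [0.613, -0.352, -0.613, -0.353]
contact_force: [0.3, 0.2, -1.8]
gripper_width: 13.1
```

```bash
python3 st.py
```

```text
14.25 [476.18  210.696 104.099] x [ 0.001  0.001 -1.   ] yaw -149.7898733564325 F [ 0.315  0.168 -1.785] M [0.045 0.025 0.142] w 13.111956978034588 j [ 0.728  0.343 -0.418 -0.    -0.809 -0.201]
```

Emit:
arm_command(
  increments=[
    [[0,0,0.8],[0,0,0],1],
    [[0,0,1.6],[0,0,0],1],
    [[0,0,2.2],[0,0,0],1],
    [[0,0,2.2],[0,0,0],1],
    [[0,0,2.2],[0,0,0],1],
  ],
)

```text
clock: 14.75
position: [476.2, 210.7, 104.1]
ee_rot: [0.62, -0.34, -0.62, -0.341]
contact_force: [0.2, -0.5, -1.3]
gripper_width: 13.5
```

```bash
python3 st.py
```

```text
14.75 [476.187 210.677 104.105] x [ 0.001  0.001 -1.   ] yaw -147.60508757297902 F [ 0.211 -0.534 -1.271] M [-0.017  0.054  0.016] w 13.471429758191247 j [ 0.728  0.343 -0.418 -0.    -0.809 -0.163]
```

Torque is now about zero. I'll lift slowly, straight up.

Emit:
arm_command(
  increments=[
    [[0,0,0],[0,0,3],1],
    [[0,0,0],[0,0,7],1],
    [[0,0,0],[0,0,12],1],
    [[0,0,0],[0,0,25],1],
    [[0,0,0],[0,0,50],1],
  ],
)

```text
clock: 15.25
position: [474.9, 209.8, 153.3]
ee_rot: [-0.619, 0.342, 0.62, 0.34]
contact_force: [0.1, 0.4, -2.2]
gripper_width: 12.9
```

Emit:
arm_command(
  increments=[
    [[0,0,7],[-8,4,35],1],
    [[0,0,14],[-30,8,50],1],
    [[0,0,21],[-55,12,50],1],
    [[0,0,28],[-60,12,50],1],
    [[0,0,35],[-60,12,50],1],
  ],
)

```text
clock: 15.75
position: [413.8, 221.8, 204.2]
ee_rot: [-0.694, 0.137, 0.694, 0.136]
contact_force: [0.3, -0.0, -2.9]
gripper_width: 13.5
```

```bash
python3 st.py; python3 look.py w4
```

```text
15.75 [413.803 221.751 204.157] x [-0.001 -0.002 -1.   ] yaw -112.28296632434024 F [ 0.348 -0.041 -2.88 ] M [-0.005 -0.065  0.   ] w 13.47076881827268 j [ 0.84   0.144 -0.399  0.001 -1.03   0.342]
[413.80309431 221.75148431 204.1572106 ] [ 8.39613992e-01  1.43565980e-01 -3.99344643e-01  6.05034953e-04
 -1.03001938e+00  3.41958930e-01] tilt x [-0.0010386  -0.00193458 -0.99999759] yaw -112.28296632434024
```

View pics/w4.png

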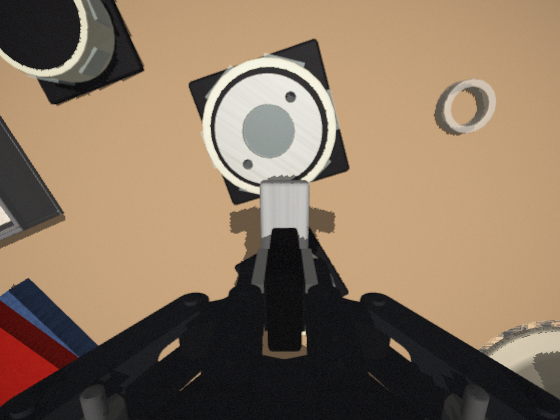

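Run:
```python
from h import *
np.set_printoptions(suppress=True,precision=2)
for n,L in[("w2",[(285,90),(285,171)]),("w4",[(290,97),(248,164)])]:
    s=np.load(n+"_st.npy",allow_pickle=True).item(); c=cam("wrist",s); g=cv2.cvtColor(cv2.imread(f"pics/{n}.png"),6).astype(float); H=[]
    for u,v in L:
        w=g[v-6:v+7,u-6:u+7]; yy,xx=np.mgrid[v-6:v+7,u-6:u+7]; wt=np.clip(np.median(w)-50-w,0,None); H.append(onz(c,((wt*xx).sum()/wt.sum(),(wt*yy).sum()/wt.sum()),85))
    a,b=H; print(n,a,b,(a+b)/2,np.linalg.norm(a-b),"ang",np.degrees(np.arctan2(*(a-b)[1::-1])))
```

```text
w2 [510.22 204.33  85.  ] [nan nan nan] [nan nan nan] nan ang nan
w4 [496.08 182.5   85.  ] [458.1 238.3  85. ] [477.09 210.4   85.  ] 67.49504771759482 ang -55.75794377309921<stdin>:6: RuntimeWarning: invalid value encountered in scalar divide
```

Ring line is now at about −56°, against −11° at the start. That is 45° of turn, and the torque climbed well past friction at the end, so it is home. Going back to the block.

Emit:
arm_command(
  increments=[
    [[0,0,4],[5,-40,0],1],
    [[0,0,9],[13,-85,0],1],
    [[0,0,14],[21,-130,0],1],
    [[0,0,19],[29,-175,0],1],
    [[0,0,24],[36,-220,0],1],
  ],
)

```text
clock: 16.3
position: [450.4, 0.1, 204.6]
ee_rot: [0.707, 0.012, -0.707, 0.013]
contact_force: [1.7, 0.8, -1.4]
gripper_width: 13.4
```

Emit:
arm_command(
  increments=[
    [[0,0,5],[8,-45,0],1],
    [[0,0,10],[16,-90,0],1],
    [[0,0,15],[24,-135,0],1],
    [[0,0,20],[32,-175,0],1],
    [[0,0,21.5],[34,-205,0],1],
  ],
)

```text
clock: 16.8
position: [484.8, -207.5, 204.7]
ee_rot: [0.693, 0.142, -0.692, 0.144]
contact_force: [-0.4, 0.9, -2.1]
gripper_width: 13.6
```

```bash
python3 st.py
```

```text
16.8 [ 484.792 -207.456  204.747] x [ 0.002 -0.002 -1.   ] yaw -66.63074705780176 F [-0.44   0.914 -2.063] M [ 0.129 -0.025 -0.042] w 13.626915381304636 j [-0.096  0.24  -0.274  0.002 -1.055  2.073]
```

Emit:
arm_command(
  increments=[
    [[0.1,0.1,-0.2],[-0.7,-1.4,-30],1],
    [[0.1,0.1,-0.2],[-0.7,-1.4,-70],1],
    [[0.1,0.1,-0.2],[-0.7,-1.4,-105],1],
    [[0.1,0.1,-0.2],[-0.7,-1.4,-125],1],
    [[0.1,0.1,-0.2],[-0.7,-1.4,-130],1],
  ],
)

```text
clock: 17.3
position: [482.2, -208.8, 72.3]
ee_rot: [-0.691, -0.142, 0.695, -0.14]
contact_force: [0.6, 0.1, -1.5]
gripper_width: 13.4
```

```bash
python3 st.py; python3 look.py w5;  python3 -c "
import cv2;p=cv2.imread('pics/w5.png');cv2.imwrite('pics/w5c.png',cv2.resize(p[120:320,180:390],None,fx=2.8,fy=2.8,interpolation=3))"
```

```text
17.3 [ 482.247 -208.788   72.309] x [-0.005  0.001 -1.   ] yaw -66.98002321747107 F [ 0.566  0.113 -1.508] M [-0.03   0.015  0.009] w 13.43692489717049 j [-0.1    0.396 -0.435 -0.001 -0.745  2.073]
[ 482.24710331 -208.78762263   72.309289  ] [-9.98750977e-02  3.96363499e-01 -4.34924102e-01 -6.80084799e-04
 -7.44911098e-01  2.07295380e+00] tilt x [-5.32933896e-03  9.97387988e-04 -9.99985302e-01] yaw -66.98002321747107
```

View pics/w5c.png

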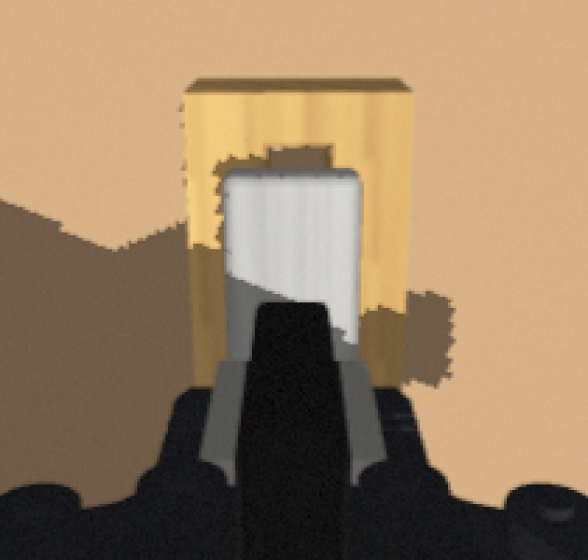

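The bar (centre x≈292) is over the block, whose edges run from 187 to 412, with the slot visible at 268–333. It is aligned, so I'll lower gently.

Emit:
arm_command(
  increments=[
    [[0,-0.3,0.2],[1.6,-0.2,-5],1],
    [[0,-0.3,0.2],[1.6,-0.2,-10],1],
    [[0,-0.3,0.2],[1.6,-0.2,-15],1],
    [[0,-0.3,0.2],[1.6,-0.2,-19],1],
    [[0,-0.3,0.2],[1.6,-0.2,-21.5],1],
  ],
)

```text
clock: 17.85
position: [484.8, -209.0, 51.5]
ee_rot: [0.693, 0.143, -0.692, 0.143]
contact_force: [-0.3, 1.3, -1.8]
gripper_width: 13.3
```

Emit:
arm_command(
  increments=[
    [[0,0,0],[0,0,-0.5],1],
    [[0,0,0],[0,0,-1],1],
    [[0,0,0],[0,0,-1.5],1],
    [[0,0,0],[0,0,-1.5],1],
    [[0,0,0],[0,0,-1.5],1],
  ],
)

```text
clock: 18.35
position: [484.8, -209.1, 50.1]
ee_rot: [0.693, 0.143, -0.692, 0.143]
contact_force: [-0.3, -0.1, -2.7]
gripper_width: 13.2
```

```bash
python3 st.py
```

```text
18.35 [ 484.827 -209.059   50.125] x [ 0.002  0.    -1.   ] yaw -66.72835412572206 F [-0.276 -0.085 -2.668] M [-0.028  0.017  0.045] w 13.223954376914913 j [-0.1    0.43  -0.454 -0.001 -0.684  2.078]
```

Emit:
arm_command(
  increments=[
    [[0,0,0],[-0.4,0,-0.4],1],
    [[0,0,0],[-0.4,0,-0.8],1],
    [[0,0,0],[-0.4,0,-0.9],1],
    [[0,0,0],[-0.4,0,-0.9],1],
    [[0,0,0],[-0.4,0,-0.9],1],
  ],
)

```text
clock: 18.85
position: [484.4, -209.0, 49.3]
ee_rot: [0.693, 0.143, -0.692, 0.143]
contact_force: [0.1, 0.5, -0.8]
gripper_width: 13.2
```

```bash
python3 st.py
```

```text
18.85 [ 484.414 -209.048   49.294] x [ 0.002  0.    -1.   ] yaw -66.72797685716989 F [ 0.058  0.509 -0.799] M [ 0.052  0.093 -0.024] w 13.196982011210302 j [-0.1    0.431 -0.456 -0.001 -0.682  2.078]
```

Load has gone down, so the bar is resting on the block at the original height. Release and retreat.

Emit:
arm_command(
  increments=[
    [[0,0,0],[0,0,0],0.8],
    [[0,0,0],[0,0,0],0.6],
    [[0,0,0],[0,0,0],0.3],
    [[0,0,0],[0,0,0],0],
    [[0,0,0],[0,0,0],0],
  ],
)

```text
clock: 19.35
position: [484.5, -209.1, 49.4]
ee_rot: [0.693, 0.143, -0.692, 0.143]
contact_force: [0.7, -0.2, -0.5]
gripper_width: 73.9
```

Emit:
arm_command(
  increments=[
    [[0,0,0],[0,0,0],0],
    [[0,0,0],[0,0,10],0],
    [[0,0,0],[0,0,30],0],
    [[0,0,0],[0,0,60],0],
    [[0,0,0],[0,0,100],0],
  ],
)

```text
clock: 19.85
position: [483.3, -208.9, 149.7]
ee_rot: [-0.692, -0.143, 0.693, -0.142]
contact_force: [0.7, -0.3, -0.7]
gripper_width: 85.4
```

Emit:
arm_command(
  increments=[
    [[0,0,0],[-5,-5,30],0],
    [[0,0,0],[-18,-15,40],0],
    [[0,0,0],[-18,-15,40],0],
    [[0,0,0],[-18,-15,40],0],
    [[0,0,0],[-18,-15,40],0],
  ],
)

```text
clock: 20.35
position: [464.6, -223.7, 188.4]
ee_rot: [-0.691, -0.143, 0.694, -0.142]
contact_force: [-0.6, -0.1, -0.4]
gripper_width: 85.6
```

```bash
python3 st.py; python3 look.py w6
python3 - <<'E'
from h import *
np.set_printoptions(suppress=True,precision=1)
s=np.load("w6_st.npy",allow_pickle=True).item(); c=cam("wrist",s); d=np.load("w6.npy")
P=np.array([dep(c,(u,v),d[v,u]) for v in range(100,235) for u in range(230,325)])
for n,lo,hi in[("fin",86,97),("bar",36,46),("bar+block",25,46)]:
    Q=P[(P[:,2]>lo)&(P[:,2]<hi)]; print(n,len(Q),np.median(Q[:,2]),cv2.minAreaRect(Q[:,:2].astype(np.float32)))
# bystanders and ring from the top camera
c=cam("top"); p,d=imaging.get_image("top"); cv2.imwrite("pics/top1.png",p); p0=cv2.imread("pics/top0.png")
g=cv2.cvtColor(p[185:265,185:270],6).astype(float)
for L in [p0,p]:
    G=cv2.cvtColor(L,6).astype(float); 
cv2.imwrite("pics/end.png",np.vstack([np.hstack([cv2.resize(x[180:275,180:280],(400,300)) for x in(p0,p)]),np.hstack([cv2.resize(x[40:320,290:530],(400,300)) for x in(p0,p)])]))
E
```

```text
20.35 [ 464.591 -223.676  188.428] x [-0.004  0.002 -1.   ] yaw -66.75376849748955 F [-0.601 -0.147 -0.417] M [ 0.03  -0.008  0.024] w 85.58575683828506 j [-0.134  0.239 -0.319 -0.001 -1.017  2.112]
[ 464.59100474 -223.67602466  188.42800297] [-1.34289404e-01  2.38874321e-01 -3.18602488e-01 -1.34249648e-03
 -1.01710925e+00  2.11152099e+00] tilt x [-0.00360231  0.00163897 -0.99999217] yaw -66.75376849748955
fin 744 91.84270099884014 ((484.1003723144531, -209.00875854492188), (35.64786148071289, 13.668423652648926), 24.11252784729004)
bar 1444 40.85455966320933 ((483.7375793457031, -208.97494506835938), (83.44554138183594, 25.585153579711914), 23.6439266204834)
bar+block 4298 31.51970200640403 ((482.9236145019531, -209.69569396972656), (103.12432861328125, 50.11040115356445), 23.180307388305664)
```

View pics/end.png

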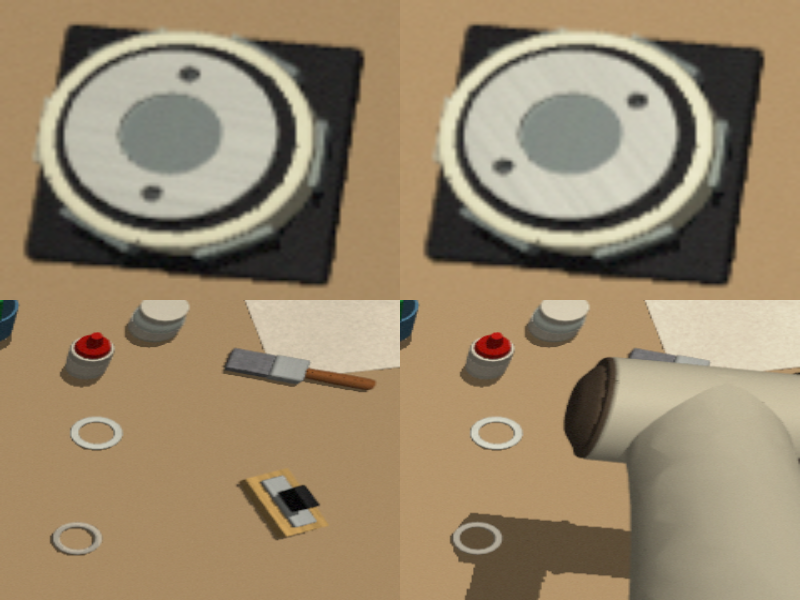

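```bash
python3 -c "
from bench import arm; print(arm.job_done())"
```

```text
the job is handed in; nothing more can be done
None
```

I took the spanner from its block and seated both pins in the largest viewer's ring. I turned the ring clockwise to its stop, put the spanner back in the slot and handed the job in at about 20 s. `job_done()` reports no verdict, so the results below are my own checks.

- **Seating:** the pin tips ended about 10 mm below the ring's face, and the net force reading stayed below about 3 N throughout.
- **Turning home:** torque held at about 0.2 N m, then climbed to 0.41 N m at the stop, and fell to about zero before I lifted. The cameras put the ring's turn at about 44–45° (0.77–0.78 rad). The ring's starting angle isn't known, so this fits a home position only if it started near 0.07 rad. The torque climb is the evidence that it reached the stop.
- **Spanner back in the block:** its bar and fin are within 1 mm and 1° of where they started, and the bar is resting on the block. The gripper is open and clear.
- **Other objects:** the glue, tape and spare ring look unmoved in the before and after top views.

One check failed: my image code lost the second hole in the picture taken before seating, because the bar was almost over it. I used the ring's outline for its centre instead, and the pins went in without resistance.

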